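Put the hole saws back on the rack in order of size

TASK

Put the four loose hole saws back on the wooden rack in order of size, one standing upright, teeth down, in the middle of each cork disc: the largest on the disc next to the arbor block, then each smaller one in turn, the smallest at the end with the hex-key tray. Set each one down gently, do not drop it, and leave all four standing free.

Things in the scene. Friction and masses are not known exactly. Their poses are not given: they have to be found in the camera images.
- saw64: largest of four loose hole saws on the bench: plain steel cup 64 mm in diameter, 42 mm high, teeth down; dark boss 20 mm in diameter up to 50 mm; then a round steel shank 11 mm in diameter, top 90 mm above the teeth. Origin: centre of the underside, z up the shank. Grip by shank or cup. The four differ only in diameter (64, 51, 38, 26) and weight (0.06 to 0.32 kg). Low things (under 45 mm) lie between them.
- saw51: second largest of four loose hole saws on the bench: plain steel cup 51 mm in diameter, 42 mm high, teeth down; dark boss 20 mm in diameter up to 50 mm; then a round steel shank 11 mm in diameter, top 90 mm above the teeth. Origin: centre of the underside, z up the shank. Grip by shank or cup. The four differ only in diameter (64, 51, 38, 26) and weight (0.06 to 0.32 kg). Low things (under 45 mm) lie between them.
- saw38: third largest of four loose hole saws on the bench: plain steel cup 38 mm in diameter, 42 mm high, teeth down; dark boss 20 mm in diameter up to 50 mm; then a round steel shank 11 mm in diameter, top 90 mm above the teeth. Origin: centre of the underside, z up the shank. Grip by shank or cup. The four differ only in diameter (64, 51, 38, 26) and weight (0.06 to 0.32 kg). Low things (under 45 mm) lie between them.
- saw26: smallest of four loose hole saws on the bench: plain steel cup 26 mm in diameter, 42 mm high, teeth down; dark boss 20 mm in diameter up to 50 mm; then a round steel shank 11 mm in diameter, top 90 mm above the teeth. Origin: centre of the underside, z up the shank. Grip by shank or cup. The four differ only in diameter (64, 51, 38, 26) and weight (0.06 to 0.32 kg). Low things (under 45 mm) lie between them.
- disc1: cork disc 1 of 4 on the fixed wooden rack board (90 x 470 x 18 mm) beyond the saws; 68 mm in diameter, 4 mm thick. Origin: centre of its underside, 18 mm above the bench; its top is at 22 mm. The discs are in a straight row 82 mm apart, disc1 to disc4 from the robot's left (+y) to right; x axis across the row, y along it.
- disc2: cork disc 2 of 4 on the fixed wooden rack board (90 x 470 x 18 mm) beyond the saws; 68 mm in diameter, 4 mm thick. Origin: centre of its underside, 18 mm above the bench; its top is at 22 mm. The discs are in a straight row 82 mm apart, disc1 to disc4 from the robot's left (+y) to right; x axis across the row, y along it.
- disc3: cork disc 3 of 4 on the fixed wooden rack board (90 x 470 x 18 mm) beyond the saws; 68 mm in diameter, 4 mm thick. Origin: centre of its underside, 18 mm above the bench; its top is at 22 mm. The discs are in a straight row 82 mm apart, disc1 to disc4 from the robot's left (+y) to right; x axis across the row, y along it.
- disc4: cork disc 4 of 4 on the fixed wooden rack board (90 x 470 x 18 mm) beyond the saws; 68 mm in diameter, 4 mm thick. Origin: centre of its underside, 18 mm above the bench; its top is at 22 mm. The discs are in a straight row 82 mm apart, disc1 to disc4 from the robot's left (+y) to right; x axis across the row, y along it.
- arbor: arbor block fixed on one end of the rack board: dark wooden block 44 x 44 x 16 mm with a steel drill arbor standing in it, 58 mm high in all. Origin: centre of its underside, 75 mm along the row from the nearest disc's centre. At the left or right end, differing by start; a shallow steel tray of hex keys is on the other end.
Not all that is in view belongs to the job. Leave any green or purple look-alike of the saw64 alone.

How it is judged (in metres and radians):
At the end, for the whole second after the job is handed in: Along the row from the arbor block: the 64, 51, 38 and 26 mm hole saw, each with its centre within 12 mm of its disc's centre, standing on the disc (its underside 1 to 8 mm above the disc's underside), upright within 0.1 rad, at rest and not touched by the fingers (((horizontal distance between arbor and disc1 below 0.11 m and horizontal distance between saw64 and disc1 below 0.012 m and z of saw64 in the frame of disc1 between 0.001 and 0.008 m and horizontal distance between saw51 and disc2 below 0.012 m and z of saw51 in the frame of disc2 between 0.001 and 0.008 m and horizontal distance between saw38 and disc3 below 0.012 m and z of saw38 in the frame of disc3 between 0.001 and 0.008 m and horizontal distance between saw26 and disc4 below 0.012 m and z of saw26 in the frame of disc4 between 0.001 and 0.008 m) or (horizontal distance between arbor and disc4 below 0.11 m and horizontal distance between saw64 and disc4 below 0.012 m and z of saw64 in the frame of disc4 between 0.001 and 0.008 m and horizontal distance between saw51 and disc3 below 0.012 m and z of saw51 in the frame of disc3 between 0.001 and 0.008 m and horizontal distance between saw38 and disc2 below 0.012 m and z of saw38 in the frame of disc2 between 0.001 and 0.008 m and horizontal distance between saw26 and disc1 below 0.012 m and z of saw26 in the frame of disc1 between 0.001 and 0.008 m)) and angle between each of saw64, saw51, saw38, saw26's own z axis and vertical below 0.1 rad and linear speed of each of saw64, saw51, saw38, saw26 below 0.02 m/s and contact force between the fingers and saw64 below 0.05 N and contact force between the fingers and saw51 below 0.05 N and contact force between the fingers and saw38 below 0.05 N and contact force between the fingers and saw26 below 0.05 N).
It fails at once if the 64 mm hole saw is dropped or thrown (moves freely, untouched by the fingers, faster than 0.7 m/s: a fall of about 25 mm) (contact force between the fingers and saw64 below 0.05 N and linear speed of saw64 above 0.7 m/s).
It fails at once if the 51 mm hole saw is dropped or thrown (moves freely, untouched by the fingers, faster than 0.7 m/s: a fall of about 25 mm) (contact force between the fingers and saw51 below 0.05 N and linear speed of saw51 above 0.7 m/s).
It fails at once if the 38 mm hole saw is dropped or thrown (moves freely, untouched by the fingers, faster than 0.7 m/s: a fall of about 25 mm) (contact force between the fingers and saw38 below 0.05 N and linear speed of saw38 above 0.7 m/s).
It fails at once if the 26 mm hole saw is dropped or thrown (moves freely, untouched by the fingers, faster than 0.7 m/s: a fall of about 25 mm) (contact force between the fingers and saw26 below 0.05 N and linear speed of saw26 above 0.7 m/s).
It also fails if it takes over 93 s, if anything falls off the work surface, if the arm or the gripper's body presses on something with over 40 N, if the wrist force passes 120 N, or if a joint passes its speed limit or range.

ROBOT

A 6-joint arm with a two-finger parallel gripper is mounted at the origin on the work surface. World frame = base frame: x ahead of the robot, y to its left, z up, the work surface at z = 0. Lengths are in m, angles in degrees, forces in N, time in s.
With the tool pointing down it reaches from about 0.25 to 0.725 m from the base axis. Payload 9.7 kg.
Tool frame: the origin (TCP) lies at the very end of the fingers, on their centre line; the grasp point (between the pads) lies 19 mm behind it; z points along the fingers, y is the line along which they close (so a half turn about z gives the same grasp; the last joint's range is limited). The gripper opens to 85 mm and grips with 20 to 120 N. Pads are 22 mm wide; open, the fingers measure 114 mm over their backs; the gripper's body (76 mm by 85 mm) begins 54 mm behind the grasp point. The pads swing forward as they close: fully open they stand 13 mm farther back than shut.
Start: joints at [74.026, 4.979, 10.078, 95.1, 0, 90], TCP at [0.151, 0.529, 0.231] pointing down, gripper open.
Joint ranges: [-179.16, 179.16], [-48.56, 103.87], [-65.8, 70.77], [-126.05, 130.52], [-82.76, 87.17], [-180, 180]. Speed limits (degrees/s): [127.2, 127.2, 147.25, 180, 180, 180].

INTERFACE

Orientations are given as [roll, pitch, yaw] about the fixed x, y, z axes, in that order (R = Rz(yaw) Ry(pitch) Rx(roll)).
In Python, from workcell import bot gives the robot as it stands.
- The arm moves only by the tool arm_command, never from a script. Its argument "series" is a list of rows, each a list of 4 numbers: the shift along the tool's x, y, z in m, then the turn about the tool's z in rad. A call has exactly 5 rows; each row is the pose to reach, as a shift and turn from the pose commanded when the call began, along the tool's axes at that moment; what a row does not reach only later rows make up. A row lasts 1/10 s, in which the tool goes at most 50 mm and 8.59 degrees, less where a joint would pass 70% of its speed; a pose out of reach is approached as far as the arm can. A call with a gripper value outside its range is refused whole. "hand" is the finger opening in m, from 0 to 0.0854, set as the call begins (left out, the last holds). The fingers move at their own pace and stop on an object; "grip_force" is the grip in N (left out, the last holds). Time passes only in rows, so rows that repeat a pose let the fingers close, or fill a call up. It gives the time, the measured TCP pose, the force, the opening and the grip force at its end, in the units of the state.
- bot.get_obs(): the state, without advancing time (a new reading comes with each control period).
- bot.camera(name): name is "side" or "top" or "wrist"; returns a dict with "color" (384x512x3 uint8, blue, green, red), "camera_matrix" (3x3 intrinsics, pixels), "xyz" and "orientation" of the camera in the world; the wrist camera has in their place "T_tool_cam" (4x4, takes a point from camera to tool coordinates, whose origin is the TCP and whose axes are the flange's). Camera axes: x right, y up, looking along -z (the intrinsics and any distortion apply to the point x, -y, -z); pixel columns grow to the right and rows downward; lengths in m; the calibration is good to about 2 mm. A picture is of the moment at which its call begins: read the wrist's pose just before it. There is no depth.
- bot.job_done(): hands the job in; it is judged then, once.
Trained networks look in the newest picture that a camera, given by its name, has taken for a name from the list of things; names that differ only in an ending like _2 or _b are one class to them, and where a whole thing is asked for, a point or a joint stands for the part that bears it (a point fixed in the world has none). Each returns a list of dicts, best first, with "confidence" (0 to 1); they miss things now and then, are a little off and sometimes report something else, mostly with a low value. They report only what shows in the picture. A call takes as long as a camera call. They do not tell look-alikes from the thing itself.
- bot.find_in(camera, target): "location" ([column, row] in pixels, amid what is visible of it).
- bot.mark_of(camera, target): "location" ([column, row] in pixels: a listed point, or the origin of a listed thing).
The state is a dict: "time": time; "q": joint angles; "qd": joint speeds; "joint_efforts": joint torques, N m; "ee_pos": TCP position; "tcp_rot": TCP orientation; "wrist_force": force on the tool from outside, world axes, zero at the start; "torque": the same for the moment, N m; "opening": finger opening in m; "grasp_force": force on a finger pad.
Only numpy, scipy, OpenCV 4.12 (cv2) and the standard library are available. Lean on these libraries where they do the work, as an engineer would, in place of code of your own. Each camera call takes 0.05 s, during which the arm holds its last target. There are 200 camera calls.

## Working session

There is one attempt and no reset: what is moved stays moved. The work goes in short steps, Python scripts to look and compute and a tool call to move; the robot and the scene stay as the last step left them, time stands still between calls to the robot, and variables do not carry over. Pictures are saved under pics/ and viewed, at most 14 in all, crops included, and the job is handed in when it is done.

Besides the shell and the picture viewer there is one more tool, called after ">>>" as name(argument=value, ...) on one line, values as JSON. arm_command: Moves the arm, as the interface text tells. Its arguments: {"type":"object","properties":{"series":{"type":"array"},"hand":{"type":"number"},"grip_force":{"type":"number"}},"required":["series"]}

```bash
mkdir -p pics; ls; cat > h.py <<'E'
import numpy as np, cv2
from scipy.spatial.transform import Rotation as R
from workcell import bot
names=['saw64','saw51','saw38','saw26','disc1','disc2','disc3','disc4','arbor']
def pose(o): 
    return np.array(o['ee_pos']), R.from_euler('xyz',o['tcp_rot'],degrees=True).as_matrix()
def cam(n):
    o=bot.get_obs(); c=bot.camera(n)
    if 'T_tool_cam' in c:
        p,M=pose(o); T=np.eye(4); T[:3,:3]=M; T[:3,3]=p; T=T@np.array(c['T_tool_cam'])
    else:
        T=np.eye(4); T[:3,3]=c['xyz']; q=c['orientation']
        T[:3,:3]=R.from_euler('xyz',q,degrees=True).as_matrix()
    return c,T
def ray(c,T,px,z):
    K=np.array(c['camera_matrix']); d=np.linalg.inv(K)@[px[0],px[1],1]
    d=T[:3,:3]@[d[0],-d[1],-d[2]]; o=T[:3,3]
    return o+d*(z-o[2])/d[2]
E
python3 - <<'E'
from h import *
o=bot.get_obs(); print(o)
for n in ['top','side']:
    c,T=cam(n); print({k:v for k,v in c.items() if k!='color'})
    cv2.imwrite(f'pics/{n}0.png',c['color'])
    for t in names:
        z=0.02 if t[0] in 'da' else 0.0
        for d in bot.mark_of(n,t)[:3]:
            print(n,t,np.round(d['location']),round(d['confidence'],2),np.round(ray(c,T,d['location'],z),3))
E
```

```text
pics
{'time': 0.0, 'q': array([7.40255382e+01, 5.01077782e+00, 1.00336809e+01, 9.50988194e+01,
       1.12432139e-03, 9.00000889e+01]), 'qd': array([-0.02415631,  0.09303451,  0.04050645, -0.02430117, -0.0038303 ,
       -0.09328475]), 'joint_efforts': array([-3.22016807e-03, -5.20396650e+01,  4.64799249e+01,  1.63548131e-02,
       -1.76177346e-04,  1.47358247e-05]), 'ee_pos': array([0.15129649, 0.52854286, 0.23057923]), 'tcp_rot': array([-1.79924084e+02, -1.12420264e-03,  1.64025448e+02]), 'wrist_force': array([-0.07667081, -1.33384714, -0.33829639]), 'torque': array([-0.03339218, -0.07710624,  0.00111732]), 'grasp_force': 0.0, 'opening': 0.08560385367688123}
{'camera_matrix': array([[419.77850398,   0.        , 253.69775459],
       [  0.        , 419.77850398, 191.30305235],
       [  0.        ,   0.        ,   1.        ]]), 'xyz': array([0.33151543, 0.05336112, 0.9960347 ]), 'orientation': array([ 10.19268312,  -0.80675291, -90.35324299])}
top saw64 [315. 216.] 0.97 [ 0.45  -0.107  0.   ]
top saw64 [106. 268.] 0.87 [ 0.332  0.383 -0.   ]
top saw64 [102. 214.] 0.84 [0.458 0.4  
[... 1837 characters left out ...]
.381 0.293 0.   ]
side saw26 [139. 172.] 0.88 [0.338 0.395 0.   ]
side disc1 [300. 197.] 0.79 [ 0.646 -0.009  0.02 ]
side disc1 [281. 184.] 0.78 [0.641 0.071 0.02 ]
side disc1 [272. 171.] 0.69 [0.665 0.145 0.02 ]
side disc2 [300. 197.] 0.79 [ 0.646 -0.009  0.02 ]
side disc2 [281. 184.] 0.78 [0.641 0.071 0.02 ]
side disc2 [272. 171.] 0.69 [0.665 0.145 0.02 ]
side disc3 [300. 197.] 0.79 [ 0.646 -0.009  0.02 ]
side disc3 [281. 184.] 0.78 [0.641 0.071 0.02 ]
side disc3 [272. 171.] 0.69 [0.665 0.145 0.02 ]
side disc4 [300. 197.] 0.79 [ 0.646 -0.009  0.02 ]
side disc4 [281. 184.] 0.78 [0.641 0.071 0.02 ]
side disc4 [272. 171.] 0.69 [0.665 0.145 0.02 ]
side arbor [253. 159.] 0.6 [0.656 0.234 0.02 ]
```

View pics/top0.png

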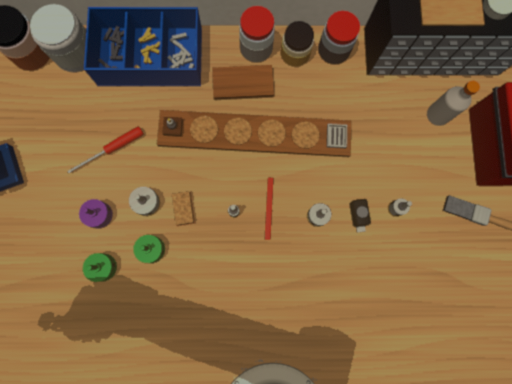

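View pics/side0.png

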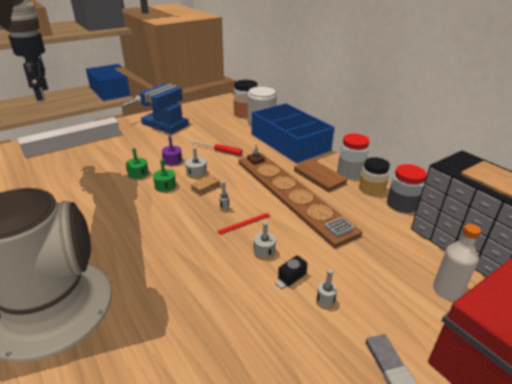

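```bash
python3 - <<'E'
from h import *
for n in ['top','side']:
    c,T=cam(n)
    for t in ['saw64','disc1','arbor']:
        z=0.018 if t[0] in 'da' else 0.0
        for d in bot.mark_of(n,t):
            print(n,t,np.round(d['location']),round(d['confidence'],2),np.round(ray(c,T,d['location'],z),3))
print({k:v for k,v in bot.camera('wrist').items() if k!='color'})
E
```

```text
top saw64 [147. 200.] 0.93 [0.492 0.293 0.   ]
top saw64 [ 99. 266.] 0.9 [ 0.335  0.398 -0.   ]
top saw64 [152. 250.] 0.83 [0.372 0.279 0.   ]
top saw64 [101. 216.] 0.81 [0.453 0.402 0.   ]
top saw64 [394. 209.] 0.8 [ 0.465 -0.3    0.   ]
top saw64 [315. 214.] 0.67 [ 0.454 -0.108  0.   ]
top saw64 [235. 212.] 0.46 [0.46  0.083 0.   ]
top disc1 [308. 135.] 0.97 [ 0.647 -0.094  0.018]
top disc1 [205. 129.] 0.96 [0.661 0.156 0.018]
top disc1 [273. 133.] 0.73 [ 0.651 -0.009  0.018]
top disc1 [238. 131.] 0.63 [0.655 0.076 0.018]
top arbor [173. 128.] 0.66 [0.665 0.234 0.018]
side saw64 [264. 255.] 0.97 [ 0.443 -0.121  0.   ]
side saw64 [172. 159.] 0.91 [0.459 0.415 0.   ]
side saw64 [167. 182.] 0.85 [0.386 0.292 0.   ]
side saw64 [228. 210.] 0.75 [0.465 0.074 0.   ]
side saw64 [198. 172.] 0.72 [0.488 0.294 0.   ]
side saw64 [327. 303.] 0.71 [ 0.466 -0.308  0.   ]
side disc1 [283. 182.] 0.68 [0.655 0.077 0.018]
side disc1 [320. 212.] 0.68 [ 0.646 -0.087  0.018]
side disc1 [269. 171.] 0.6 [0.658 0.149 0.018]
side disc1 [300. 200.] 0.54 [ 0.638 -0.02   0.018]
side arbor [254. 159.] 0.53 [0.663 0.24  0.018]
{'camera_matrix': array([[282.31990393,   0.        , 255.91736773],
       [  0.        , 282.31990393, 191.57726314],
       [  0.        ,   0.        ,   1.        ]]), 'T_tool_cam': array([[ 2.04774454e-05,  9.62740061e-01,  2.70428502e-01,
         6.86961415e-02],
       [ 9.99999960e-01, -9.58052179e-05,  2.65349533e-04,
         2.49775789e-04],
       [ 2.81371087e-04,  2.70428486e-01, -9.62740025e-01,
        -1.42651777e-01],
       [ 0.00000000e+00,  0.00000000e+00,  0.00000000e+00,
         1.00000000e+00]])}
```

The top view shows the rack with the arbor block at its left end (173,127), the discs at (204,129), (238,131), (272,132) and (306,134), and the tray at (337,135). So saw64 goes on disc1 and saw26 on disc4.

Saw candidates by top-view pixel:
- **Grey, take these:** (144,201) with a diameter of about 30 px should be the 64. (320,215) at about 23 px should be the 51. (401,207) at about 17 px should be the 38. (235,211) at about 11 px should be the 26.
- **Look-alikes, leave alone:** purple at (95,213), green at (98,267) and (149,249).

I'll confirm the sizes in one crop.

```bash
python3 - <<'E'
import cv2
i=cv2.imread('pics/top0.png')[180:285,70:430]
cv2.imwrite('pics/crop.png',cv2.resize(i,(792,231),interpolation=cv2.INTER_CUBIC))
E
```

```text
(no output)
```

View pics/crop.png

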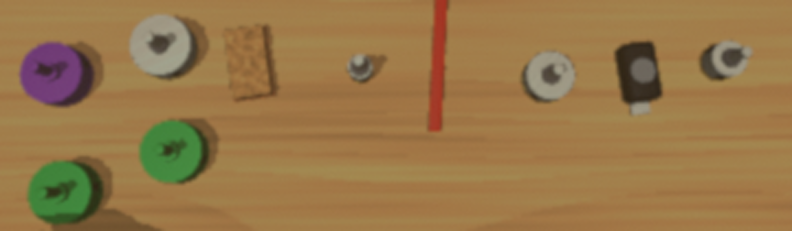

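>>> arm_command(series=[[-0.04,-0.013,0,0.14],[-0.08,-0.027,0,0.28],[-0.12,-0.04,0,0.42],[-0.16,-0.053,0,0.56],[-0.2,-0.067,0,0.7]], hand=0.0854, grip_force=60)

```text
time: 1.95
ee_pos: [0.3264, 0.4082, 0.2314]
tcp_rot: [180.0, -0.0, 123.6]
wrist_force: [-0.7, 1.2, 0.5]
opening: 0.0854
grasp_force: 0.0
```

The crop shows grey cups about 28, 23, 18 and 12 px across, from crop positions (160,45), (549,75), (727,60) and (360,67). These are the 64, 51, 38 and 26 respectively. The purple and green ones are look-alikes.

>>> arm_command(series=[[-0.04,0.014,0,0.12],[-0.08,0.029,0,0.24],[-0.12,0.043,0,0.36],[-0.16,0.058,0,0.48],[-0.188,0.072,0,0.592]])

```text
time: 2.45
ee_pos: [0.4916, 0.2916, 0.2314]
tcp_rot: [180.0, 0.0, 89.6]
wrist_force: [-0.3, 0.4, -0.3]
opening: 0.0854
grasp_force: 0.0
```

>>> arm_command(series=[[0,0,0.02,0],[0,0,0.03,0],[0,0,0.03,0],[0,0,0.03,0],[0,0,0.03,0]])

```text
time: 2.95
ee_pos: [0.4896, 0.2941, 0.2023]
tcp_rot: [179.9, -0.0, 90.1]
wrist_force: [-0.2, -0.7, 0.2]
opening: 0.0853
grasp_force: 0.0
```

```bash
cat > look.py <<'E'
from h import *
import sys
c,T=cam('wrist'); o=bot.get_obs(); print(o['time'],np.round(o['ee_pos'],4),np.round(o['tcp_rot'],2),o['opening'],o['grasp_force'])
cv2.imwrite(f'pics/{sys.argv[1]}.png',c['color'])
for t,z in [('saw64',0.0),('disc1',0.018),('arbor',.018)]:
    for d in bot.mark_of('wrist',t): print(t,np.round(d['location']),round(d['confidence'],2),np.round(ray(c,T,d['location'],z),4))
E
python3 look.py w1
```

```text
3.0 [0.4897 0.2941 0.2023] [ 1.7993e+02 -4.0000e-02  9.0060e+01] 0.08552995037036694 0.0
saw64 [121.  90.] 0.78 [0.3337 0.3872 0.    ]
saw64 [250. 169.] 0.77 [0.4825 0.295  0.    ]
saw64 [235. 310.] 0.75 [0.4594 0.0897 0.    ]
saw64 [223.  76.] 0.72 [0.4521 0.403  0.    ]
saw64 [166. 181.] 0.67 [0.3761 0.28   0.    ]
disc1 [385. 274.] 0.84 [0.6585 0.1594 0.018 ]
arbor [396. 221.] 0.87 [0.6638 0.2334 0.018 ]
```

View pics/w1.png

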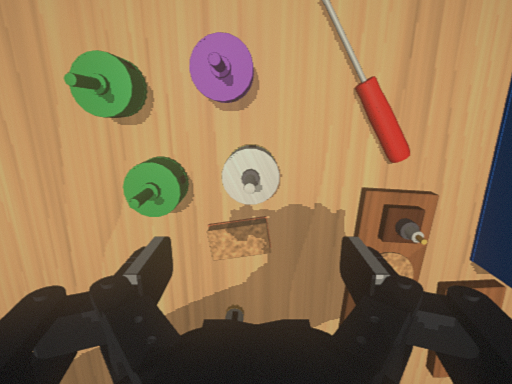

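The wrist picture shows the grey saw64 cup at (250,175), with its shank top at (250,187). The greens are at (102,84) and (154,186), the purple at (222,67), and the cork block at (238,240).

```bash
cat >> h.py <<'E'
def cup(c,T,px,zc=0.042,half=60):
    "fit centre of the bright grey cup top near px"
    im=c['color'].astype(int); x,y=map(int,px); x0,y0=max(x-half,0),max(y-half,0)
    s=im[y0:y+half,x0:x+half]; m=((s.max(2)-s.min(2)<30)&(s.min(2)>125)).astype(np.uint8)
    n,l,st,ce=cv2.connectedComponentsWithStats(cv2.morphologyEx(m,cv2.MORPH_OPEN,np.ones((3,3),np.uint8)))
    k=1+np.argmax(st[1:,4]); cn=max(cv2.findContours((l==k).astype(np.uint8),0,1)[0],key=cv2.contourArea)
    e=cv2.fitEllipse(cv2.convexHull(cn)); p=np.array(e[0])+[x0,y0]
    return p,e[1],ray(c,T,p,zc)
E
python3 - <<'E'
from h import *
c,T=cam('wrist')
print(cup(c,T,(250,175))); print(ray(c,T,(250,187),.09),ray(c,T,(250,175),.042))
E
```

```text
(array([244.72725296, 169.11097717]), (38.37800979614258, 52.15687942504883), array([0.47753256, 0.30297277, 0.042     ]))
[0.48421251 0.29550468 0.09      ] [0.48324097 0.29642337 0.042     ]
```

>>> arm_command(series=[[0.001,-0.003,0.04,0],[0.002,-0.006,0.08,0],[0.002,-0.006,0.115,0],[0.002,-0.006,0.135,0],[0.002,-0.006,0.145,0]], hand=0.05)

```text
time: 3.7
ee_pos: [0.4829, 0.295, 0.0542]
tcp_rot: [-179.9, 0.1, 90.0]
wrist_force: [-0.0, -0.5, -0.0]
opening: 0.0498
grasp_force: 0.0
```

>>> arm_command(series=[[0,0,0,0],[0,0,0,0],[0,0,0,0],[0,0,0,0],[0,0,0,0]], hand=0.0, grip_force=60)

```text
time: 4.2
ee_pos: [0.4845, 0.2959, 0.0577]
tcp_rot: [179.9, -0.1, 90.0]
wrist_force: [-0.1, 0.0, 6.2]
opening: 0.0096
grasp_force: 59.2
```

>>> arm_command(series=[[0,0,0,0],[0,0,0,0],[0,0,0,0],[0,0,0,0],[0,0,0,0]])

```text
time: 4.7
ee_pos: [0.4846, 0.2959, 0.0577]
tcp_rot: [179.9, -0.1, 90.0]
wrist_force: [-0.6, 0.2, 7.2]
opening: 0.0092
grasp_force: 59.2
```

```bash
python3 look.py w2
```

```text
4.75 [0.4845 0.2959 0.0577] [ 1.7988e+02 -7.0000e-02  9.0000e+01] 0.009517983509105305 59.18551683425903
saw64 [110. 230.] 0.82 [0.373 0.278 0.   ]
saw64 [255. 211.] 0.81 [0.4841 0.2933 0.    ]
saw64 [211.  48.] 0.67 [0.4554 0.4049 0.    ]
saw64 [27. 72.] 0.59 [0.3337 0.3904 0.    ]
arbor [494. 295.] 0.91 [0.6629 0.2329 0.018 ]
```

View pics/w2.png

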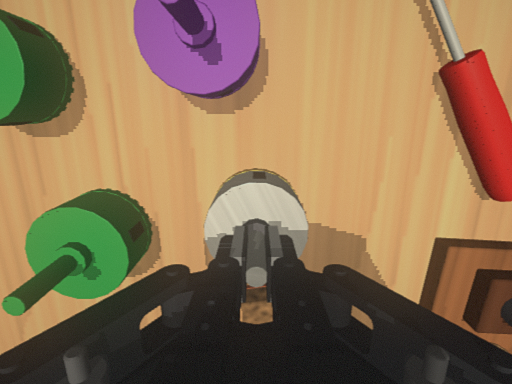

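saw64 is gripped by the shank. Its cup top shows centred at (256,228), below the fingers.

>>> arm_command(series=[[0,0,-0.02,0],[0,0,-0.05,0],[0,0,-0.085,0],[0,0,-0.12,0],[0,0,-0.14,0]])

```text
time: 5.4
ee_pos: [0.4843, 0.2957, 0.1994]
tcp_rot: [179.9, -0.1, 90.0]
wrist_force: [1.1, 1.1, -1.8]
opening: 0.0095
grasp_force: 58.7
```

>>> arm_command(series=[[-0.02,0.015,0,0],[-0.05,0.04,0,0],[-0.08,0.065,0,0],[-0.11,0.085,0,0],[-0.14,0.105,0,0]])

```text
time: 5.9
ee_pos: [0.5895, 0.1541, 0.1961]
tcp_rot: [-180.0, 0.0, 90.0]
wrist_force: [0.0, 1.3, -1.7]
opening: 0.0093
grasp_force: 58.7
```

>>> arm_command(series=[[-0.03,0.02,0,0],[-0.055,0.045,0,0],[-0.07,0.06,0,0],[-0.076,0.065,0,0],[-0.076,0.065,0,0]])

```text
time: 6.4
ee_pos: [0.654, 0.0789, 0.1956]
tcp_rot: [-179.9, 0.0, 89.9]
wrist_force: [-0.1, 0.7, -2.3]
opening: 0.0093
grasp_force: 58.8
```

```bash
python3 look.py w3; python3 - <<'E'
from h import *
o=bot.get_obs();bot.camera('top')
c,T=cam('top')
for d in bot.mark_of('top','disc1'): print(d['location'],np.round(ray(c,T,d['location'],.018),4))
E
```

```text
6.45 [0.6535 0.0797 0.196 ] [-1.7995e+02 -1.0000e-02  8.9980e+01] 0.009194636372549 58.79033446311951
saw64 [255. 210.] 0.78 [0.6527 0.028  0.    ]
saw64 [111. 306.] 0.69 [ 0.4497 -0.1149  0.    ]
saw64 [ 97. 163.] 0.64 [0.4605 0.0883 0.    ]
disc1 [258. 179.] 0.97 [0.6561 0.0727 0.018 ]
disc1 [247. 297.] 0.78 [ 0.6418 -0.0866  0.018 ]
disc1 [259. 105.] 0.61 [0.6574 0.1547 0.018 ]
arbor [265.  22.] 0.86 [0.6627 0.2347 0.018 ]
[311.2, 132.8] [ 0.6514 -0.1023  0.018 ]
```

View pics/w3.png

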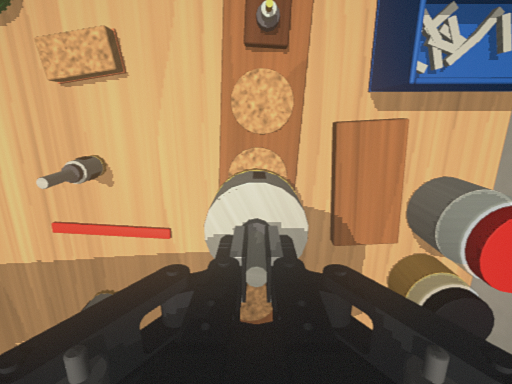

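The saw is held upright, with its cup at (256,228). disc1 is in full view at (262,101), the arbor at (268,12), and saw26 at lower left, around (75,172).

```bash
python3 - <<'E'
from h import *
c,T=cam('wrist'); cv2.imwrite('pics/w3b.png',c['color'])
print('disc1',ray(c,T,(262,101),.022)); print('cup',ray(c,T,(256,227),.1956-.0157),'tcp',bot.get_obs()['ee_pos'])
h=cv2.cvtColor(c['color'],cv2.COLOR_BGR2HSV)[60:140,222:302]
print(h[40,40],h[75,5])
v=h[:,:,2]>130; ys,xs=np.nonzero(v); print('disc blob',xs.min()+222,xs.max()+222,ys.min()+60,ys.max()+60,np.median(xs)+222,np.median(ys)+60)
E
```

```text
disc1 [0.65978534 0.1606194  0.022     ]
cup [0.65347793 0.08192595 0.1799    ] tcp [0.65354704 0.08012687 0.19663793]
[ 15 137 216] [ 13 150 180]
disc blob 222 301 60 139 261.0 99.0
```

>>> arm_command(series=[[0.02,0.001,0,0],[0.045,0.003,0,0],[0.065,0.005,0,0],[0.077,0.005,0,0],[0.077,0.005,0,0]])

```text
time: 7.3
ee_pos: [0.6586, 0.1585, 0.196]
tcp_rot: [-180.0, -0.0, 90.1]
wrist_force: [-1.2, -0.5, -1.8]
opening: 0.0091
grasp_force: 58.8
```

>>> arm_command(series=[[0,0,0.03,0],[0,0,0.06,0],[0,0,0.085,0],[0,0,0.1,0],[0,0,0.108,0]])

```text
time: 7.8
ee_pos: [0.6584, 0.1558, 0.0869]
tcp_rot: [-179.9, 0.0, 90.0]
wrist_force: [0.1, 0.3, -1.8]
opening: 0.0093
grasp_force: 58.9
```

>>> arm_command(series=[[0,0,0.003,0],[0,0,0.006,0],[0,0,0.009,0],[0,0,0.009,0],[0,0,0.009,0]])

```text
time: 8.3
ee_pos: [0.6591, 0.1565, 0.0798]
tcp_rot: [180.0, -0.0, 90.0]
wrist_force: [0.0, -0.7, -0.5]
opening: 0.0092
grasp_force: 59.1
```

>>> arm_command(series=[[0,0,0.001,0],[0,0,0.001,0],[0,0,0.001,0],[0,0,0.001,0],[0,0,0.001,0]])

```text
time: 8.8
ee_pos: [0.6591, 0.1565, 0.0798]
tcp_rot: [179.9, -0.0, 90.0]
wrist_force: [-2.0, -0.2, 4.7]
opening: 0.0094
grasp_force: 59.6
```

>>> arm_command(series=[[0,0,0,0],[0,0,0,0],[0,0,0,0],[0,0,0,0],[0,0,0,0]], hand=0.045)

```text
time: 9.3
ee_pos: [0.6588, 0.1565, 0.0782]
tcp_rot: [-180.0, 0.0, 90.0]
wrist_force: [-0.4, 1.0, 0.6]
opening: 0.045
grasp_force: 0.0
```

>>> arm_command(series=[[0,0,-0.03,0],[0,0,-0.07,0],[0,0,-0.11,0],[0,0,-0.125,0],[0,0,-0.125,0]])

```text
time: 9.8
ee_pos: [0.6599, 0.1567, 0.2064]
tcp_rot: [179.7, -0.1, 90.0]
wrist_force: [0.3, -0.8, -0.4]
opening: 0.0451
grasp_force: 0.0
```

```bash
python3 look.py w4
```

```text
9.85 [0.6594 0.1566 0.204 ] [ 1.799e+02 -3.000e-02  9.000e+01] 0.044846774719986625 0.0
saw64 [257. 173.] 0.79 [0.6622 0.1516 0.    ]
saw64 [101. 221.] 0.79 [0.4563 0.0877 0.    ]
saw64 [ 3. 63.] 0.76 [0.3738 0.2797 0.    ]
saw64 [113. 347.] 0.75 [ 0.4443 -0.1168  0.    ]
saw64 [258. 106.] 0.68 [0.6625 0.2326 0.    ]
disc1 [249. 290.] 0.8 [ 0.6508 -0.0054  0.018 ]
disc1 [253. 238.] 0.65 [0.6568 0.0713 0.018 ]
arbor [257. 105.] 0.58 [0.6614 0.2332 0.018 ]
```

View pics/w4.png

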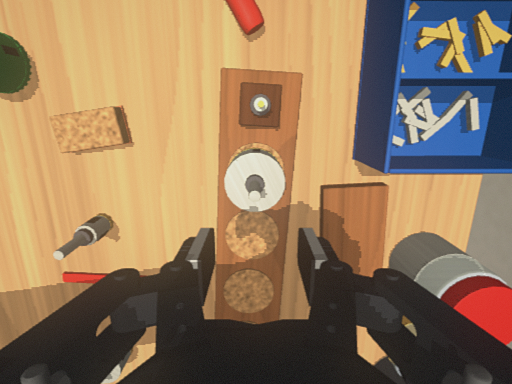

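saw64 stands on disc1, its cup at (254,181). disc2 shows at (252,235), disc3 at (248,290), the arbor block at (260,104), and saw26 at (95,230). I'll compute positions from these.

```bash
python3 - <<'E'
from h import *
c,T=cam('wrist')
for n,p,z in [('cup64',(254,181),.064),('shanktop',(255,199),.112),('disc2',(252,235),.022),('disc3',(248,290),.022),('arborblk',(260,104),.034),('saw26 shank',(59,254),.09),('saw26 cup',(94,229),.042)]: print(n,np.round(ray(c,T,p,z),4))
E
```

```text
cup64 [0.6559 0.1576 0.064 ]
shanktop [0.6572 0.1533 0.112 ]
disc2 [0.6528 0.0786 0.022 ]
disc3 [6.473e-01 1.000e-04 2.200e-02]
arborblk [0.662  0.2333 0.034 ]
saw26 shank [0.4612 0.0887 0.09  ]
saw26 cup [0.4705 0.095  0.042 ]
```

>>> arm_command(series=[[-0.01,-0.03,0,0],[-0.025,-0.07,0,0],[-0.04,-0.115,0,0],[-0.055,-0.16,0,0],[-0.07,-0.198,0,0]])

```text
time: 10.55
ee_pos: [0.4582, 0.0859, 0.2019]
tcp_rot: [-179.9, 0.0, 90.0]
wrist_force: [0.6, 0.1, 2.2]
opening: 0.0449
grasp_force: 0.0
```

>>> arm_command(series=[[0,0,0.02,0],[0,0,0.03,0],[0,0,0.03,0],[0,0,0.03,0],[0,0,0.03,0]])

```text
time: 11.05
ee_pos: [0.4614, 0.0867, 0.1734]
tcp_rot: [-180.0, 0.0, 90.0]
wrist_force: [-0.3, 0.6, -0.6]
opening: 0.045
grasp_force: 0.0
```

```bash
python3 look.py w5
```

```text
11.1 [0.4614 0.0867 0.1735] [-179.99    0.     90.01] 0.045256321100053655 0.0
saw64 [451. 111.] 0.91 [0.6708 0.1569 0.    ]
saw64 [256. 174.] 0.89 [0.4616 0.087  0.    ]
saw64 [246. 324.] 0.83 [ 0.4473 -0.117   0.    ]
disc1 [419. 259.] 0.92 [ 0.6526 -0.0104  0.018 ]
disc1 [436. 185.] 0.81 [0.6572 0.0793 0.018 ]
disc1 [403. 312.] 0.7 [ 0.6445 -0.0837  0.018 ]
disc1 [469.  25.] 0.56 [0.6614 0.2345 0.018 ]
arbor [471.  26.] 0.89 [0.6636 0.2335 0.018 ]
```

View pics/w5.png

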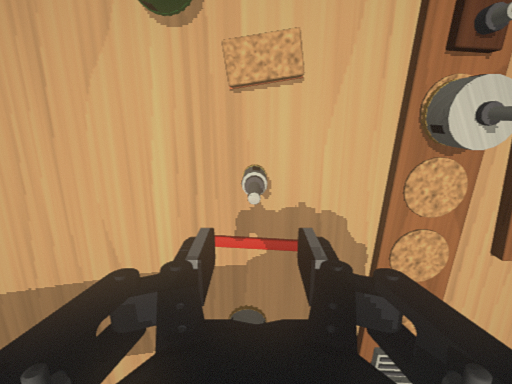

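saw26 is upright, with its cup at (254,182) and shank top at (254,199). disc2 shows at (436,187) and disc3 at (420,255).

```bash
python3 - <<'E'
from h import *
c,T=cam('wrist')
for n,p,z in [('shanktop',(254,198),.09),('cup26',(254.5,181),.042),('disc2',(436,187),.022),('disc3',(420,255),.022),('cup64',(477,113),.064),('cup51',(247,317),.042)]: print(n,np.round(ray(c,T,p,z),4))
E
```

```text
shanktop [0.4595 0.0862 0.09  ]
cup26 [0.4596 0.0893 0.042 ]
disc2 [0.6549 0.0778 0.022 ]
disc3 [ 0.6505 -0.0034  0.022 ]
cup64 [0.6511 0.1547 0.064 ]
cup51 [ 0.4508 -0.072   0.042 ]
```

>>> arm_command(series=[[0.001,-0.001,0.035,0],[0.001,-0.001,0.07,0],[0.001,-0.001,0.1,0],[0.001,-0.001,0.113,0],[0.001,-0.001,0.116,0]])

```text
time: 11.8
ee_pos: [0.4592, 0.0873, 0.0562]
tcp_rot: [-179.9, 0.0, 90.0]
wrist_force: [-0.4, -0.7, 0.2]
opening: 0.0451
grasp_force: 0.0
```

>>> arm_command(series=[[0,0,0,0],[0,0,0,0],[0,0,0,0],[0,0,0,0],[0,0,0,0]], hand=0.0)

```text
time: 12.3
ee_pos: [0.4608, 0.0877, 0.0589]
tcp_rot: [179.8, -0.0, 90.0]
wrist_force: [-0.7, 0.8, 7.4]
opening: 0.0092
grasp_force: 58.8
```

>>> arm_command(series=[[0,0,0,0],[0,0,0,0],[0,0,0,0],[0,0,0,0],[0,0,0,0]])

```text
time: 12.8
ee_pos: [0.4608, 0.0877, 0.0589]
tcp_rot: [179.8, -0.0, 90.0]
wrist_force: [0.4, 0.1, 7.0]
opening: 0.0092
grasp_force: 58.8
```

>>> arm_command(series=[[0,0,-0.02,0],[0,0,-0.05,0],[0,0,-0.085,0],[0,0,-0.12,0],[0,0,-0.13,0]])

```text
time: 13.3
ee_pos: [0.461, 0.0877, 0.1915]
tcp_rot: [179.7, -0.1, 90.0]
wrist_force: [0.3, 0.1, -1.0]
opening: 0.009
grasp_force: 58.6
```

>>> arm_command(series=[[-0.02,0.02,0,0],[-0.05,0.05,0,0],[-0.08,0.08,0,0],[-0.11,0.115,0,0],[-0.14,0.15,0,0]])

```text
time: 13.8
ee_pos: [0.6109, -0.0539, 0.1869]
tcp_rot: [-180.0, -0.0, 90.0]
wrist_force: [1.6, 1.8, -0.8]
opening: 0.009
grasp_force: 58.6
```

>>> arm_command(series=[[-0.02,0.02,0,0],[-0.03,0.03,0,0],[-0.035,0.0365,0,0],[-0.035,0.0365,0,0],[-0.035,0.0365,0,0]])

```text
time: 14.3
ee_pos: [0.646, -0.087, 0.1872]
tcp_rot: [-180.0, -0.0, 90.0]
wrist_force: [0.1, 0.7, -0.3]
opening: 0.0091
grasp_force: 58.7
```

```bash
python3 look.py w6
```

```text
14.35 [ 0.6459 -0.0868  0.1875] [-1.800e+02 -1.000e-02  9.004e+01] 0.009310658699818371 58.72420370578766
saw64 [ 92. 195.] 0.91 [ 0.446  -0.1153  0.    ]
saw64 [256. 207.] 0.55 [ 0.6452 -0.1303  0.    ]
saw64 [257. 179.] 0.43 [ 0.6472 -0.0948  0.    ]
disc1 [265.  13.] 0.96 [0.6544 0.0748 0.018 ]
disc1 [258.  97.] 0.66 [ 0.6479 -0.0024  0.018 ]
disc1 [259. 176.] 0.65 [ 0.6491 -0.0871  0.018 ]
```

View pics/w6.png

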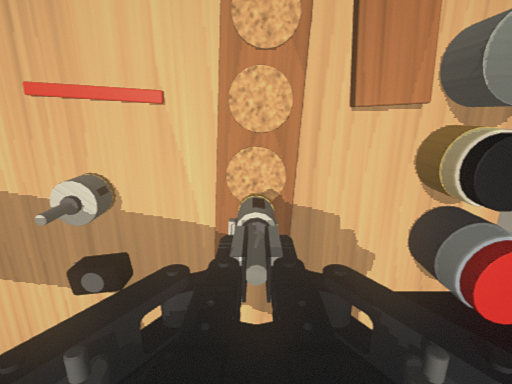

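saw26 is held, and disc4 is directly beneath it at (256,176). disc3 is at (261,99), and saw51 is at left around (78,198).

>>> arm_command(series=[[0.0,0,0.03,0],[0.0,0,0.06,0],[0.0,0,0.08,0],[0.0,0,0.093,0],[0.0,0,0.1,0]])

```text
time: 15.0
ee_pos: [0.6459, -0.0872, 0.0865]
tcp_rot: [-180.0, -0.0, 90.0]
wrist_force: [-0.8, 0.6, -0.7]
opening: 0.0087
grasp_force: 58.8
```

>>> arm_command(series=[[0,0,0.003,0],[0,0,0.005,0],[0,0,0.007,0],[0,0,0.0075,0],[0,0,0.0075,0]])

```text
time: 15.5
ee_pos: [0.6468, -0.0876, 0.0809]
tcp_rot: [179.9, 0.0, 90.0]
wrist_force: [-0.6, 0.2, 5.1]
opening: 0.0091
grasp_force: 59.4
```

>>> arm_command(series=[[0,0,0.0005,0],[0,0,0.0005,0],[0,0,0.0005,0],[0,0,0.0005,0],[0,0,0.0005,0]])

```text
time: 16.0
ee_pos: [0.647, -0.0876, 0.081]
tcp_rot: [179.9, 0.0, 90.0]
wrist_force: [-1.3, 0.5, 8.4]
opening: 0.0092
grasp_force: 59.8
```

>>> arm_command(series=[[0,0,-0.001,0],[0,0,-0.001,0],[0,0,-0.001,0],[0,0,-0.001,0],[0,0,-0.001,0]], hand=0.045)

```text
time: 16.5
ee_pos: [0.6463, -0.0875, 0.0801]
tcp_rot: [-180.0, -0.0, 90.0]
wrist_force: [-0.4, -0.2, -0.5]
opening: 0.045
grasp_force: 0.0
```

>>> arm_command(series=[[0,0,-0.03,0],[0,0,-0.07,0],[0,0,-0.1,0],[0,0,-0.11,0],[0,0,-0.11,0]])

```text
time: 17.0
ee_pos: [0.647, -0.0876, 0.1917]
tcp_rot: [179.8, 0.0, 90.0]
wrist_force: [1.0, 0.7, -0.1]
opening: 0.0453
grasp_force: 0.0
```

>>> arm_command(series=[[-0.005,-0.03,0,0],[-0.01,-0.075,0,0],[-0.02,-0.12,0,0],[-0.025,-0.165,0,0],[-0.025,-0.199,0,0]])

```text
time: 17.5
ee_pos: [0.4444, -0.1127, 0.1881]
tcp_rot: [-179.8, -0.0, 90.0]
wrist_force: [-0.1, 0.3, 1.6]
opening: 0.0446
grasp_force: 0.0
```

>>> arm_command(series=[[0,0,-0.01,0],[0,0,-0.01,0],[0,0,-0.01,0],[0,0,-0.01,0],[0,0,-0.01,0]])

```text
time: 18.0
ee_pos: [0.4479, -0.1124, 0.1994]
tcp_rot: [-179.9, -0.0, 90.0]
wrist_force: [-0.3, 0.1, -0.5]
opening: 0.0451
grasp_force: 0.0
```

```bash
python3 look.py w7
```

```text
18.05 [ 0.4478 -0.1124  0.1996] [-1.7993e+02 -2.0000e-02  9.0020e+01] 0.04496102471398348 0.0
saw64 [259. 172.] 0.77 [ 0.4511 -0.1153  0.    ]
saw64 [274. 303.] 0.76 [ 0.4727 -0.3038  0.    ]
saw64 [432. 152.] 0.67 [ 0.6603 -0.0893  0.    ]
disc1 [446.  78.] 0.84 [ 0.651  -0.0079  0.018 ]
disc1 [429. 152.] 0.56 [ 0.6461 -0.088   0.018 ]
```

View pics/w7.png

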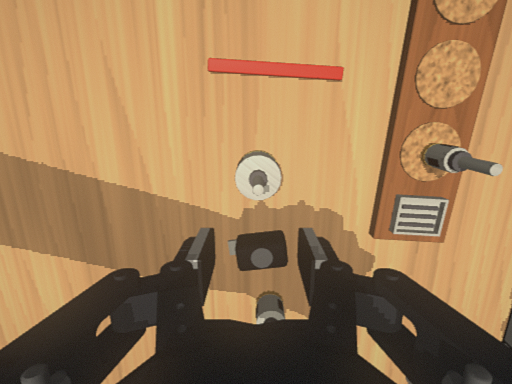

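saw26 stands on disc4 at (432,152). saw51's cup is at (259,177) with its shank top at (259,189). saw38 is at about (271,305).

```bash
python3 - <<'E'
from h import *
c,T=cam('wrist')
for n,p,z in [('shanktop',(259.5,188),.09),('cup51',(259,177),.042),('disc3',(449,74),.022),('disc4',(432,152),.022)]: print(n,np.round(ray(c,T,p,z),4))
E
```

```text
shanktop [ 0.4507 -0.1113  0.09  ]
cup51 [ 0.4507 -0.1117  0.042 ]
disc3 [ 0.651  -0.0049  0.022 ]
disc4 [ 0.647  -0.0871  0.022 ]
```

>>> arm_command(series=[[0,0.002,0.035,0],[0,0.003,0.075,0],[0,0.003,0.115,0],[0,0.003,0.137,0],[0,0.003,0.142,0]])

```text
time: 18.75
ee_pos: [0.4487, -0.1121, 0.0556]
tcp_rot: [-179.8, -0.1, 90.0]
wrist_force: [0.0, 0.7, 0.5]
opening: 0.0448
grasp_force: 0.0
```

>>> arm_command(series=[[0,0,0,0],[0,0,0,0],[0,0,0,0],[0,0,0,0],[0,0,0,0]], hand=0.0)

```text
time: 19.25
ee_pos: [0.4512, -0.1127, 0.0597]
tcp_rot: [179.9, 0.0, 90.0]
wrist_force: [-0.8, 0.2, 5.8]
opening: 0.0094
grasp_force: 59.0
```

>>> arm_command(series=[[0,0,0,0],[0,0,0,0],[0,0,0,0],[0,0,0,0],[0,0,0,0]])

```text
time: 19.75
ee_pos: [0.4512, -0.1127, 0.0597]
tcp_rot: [179.9, 0.0, 90.0]
wrist_force: [-0.5, 0.0, 7.4]
opening: 0.0091
grasp_force: 59.0
```

>>> arm_command(series=[[0,0,-0.02,0],[0,0,-0.05,0],[0,0,-0.085,0],[0,0,-0.12,0],[0,0,-0.13,0]])

```text
time: 20.25
ee_pos: [0.4515, -0.1128, 0.192]
tcp_rot: [179.7, 0.1, 90.0]
wrist_force: [1.3, 1.3, -2.3]
opening: 0.0093
grasp_force: 58.9
```

>>> arm_command(series=[[0.02,0.02,0,0],[0.05,0.05,0,0],[0.08,0.085,0,0],[0.11,0.12,0,0],[0.14,0.15,0,0]])

```text
time: 20.75
ee_pos: [0.6015, 0.0289, 0.1868]
tcp_rot: [-179.9, 0.0, 90.0]
wrist_force: [0.1, -0.6, -1.8]
opening: 0.0093
grasp_force: 58.9
```

>>> arm_command(series=[[0.025,0.03,0,0],[0.04,0.045,0,0],[0.049,0.054,0,0],[0.049,0.054,0,0],[0.049,0.054,0,0]])

```text
time: 21.25
ee_pos: [0.654, 0.0763, 0.1871]
tcp_rot: [-179.9, 0.0, 90.0]
wrist_force: [0.1, -0.8, -2.5]
opening: 0.0092
grasp_force: 59.0
```

```bash
python3 look.py w8
```

```text
21.3 [0.6538 0.076  0.1876] [-1.7993e+02  2.0000e-02  8.9990e+01] 0.008896411185076282 58.96601736545563
saw64 [260. 101.] 0.86 [0.6582 0.1567 0.    ]
saw64 [249. 300.] 0.72 [ 0.6446 -0.1017  0.    ]
saw64 [253. 206.] 0.59 [0.6496 0.0341 0.    ]
disc1 [248. 300.] 0.86 [ 0.6431 -0.0882  0.018 ]
disc1 [261. 176.] 0.67 [0.6589 0.0752 0.018 ]
disc1 [260. 100.] 0.65 [0.6581 0.1572 0.018 ]
arbor [265.  17.] 0.79 [0.6626 0.2348 0.018 ]
```

View pics/w8.png

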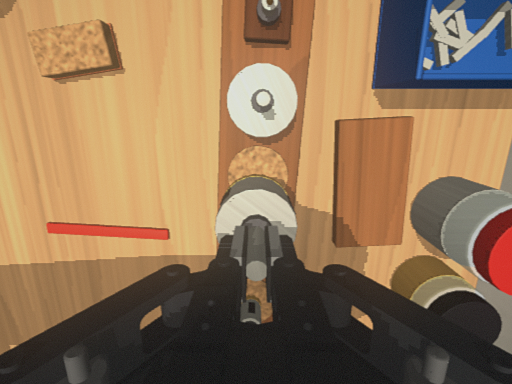

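saw64 sits concentric on disc1 at (262,100). saw51 is held with its cup at (257,213), directly over disc2 at about (259,177). I'll lower it.

>>> arm_command(series=[[0.0,0,0.03,0],[0.0,0,0.06,0],[0.0,0,0.08,0],[0.0,0,0.092,0],[0.0,0,0.099,0]])

```text
time: 21.95
ee_pos: [0.6539, 0.0761, 0.0887]
tcp_rot: [-180.0, 0.0, 90.0]
wrist_force: [0.4, 0.6, -1.7]
opening: 0.0091
grasp_force: 59.0
```

>>> arm_command(series=[[0,0,0.003,0],[0,0,0.005,0],[0,0,0.007,0],[0,0,0.008,0],[0,0,0.008,0]])

```text
time: 22.45
ee_pos: [0.6547, 0.0765, 0.0819]
tcp_rot: [179.9, -0.0, 90.0]
wrist_force: [0.7, 0.3, -0.7]
opening: 0.0093
grasp_force: 59.5
```

>>> arm_command(series=[[0,0,0.001,0],[0,0,0.001,0],[0,0,0.001,0],[0,0,0.001,0],[0,0,0.001,0]])

```text
time: 22.95
ee_pos: [0.6547, 0.0766, 0.0819]
tcp_rot: [179.9, -0.0, 90.0]
wrist_force: [-3.5, -0.5, 5.3]
opening: 0.0092
grasp_force: 60.0
```

>>> arm_command(series=[[0,0,0,0],[0,0,0,0],[0,0,0,0],[0,0,0,0],[0,0,0,0]], hand=0.045)

```text
time: 23.45
ee_pos: [0.6543, 0.0765, 0.0802]
tcp_rot: [-180.0, -0.0, 90.0]
wrist_force: [0.2, -0.6, 0.2]
opening: 0.0451
grasp_force: 0.0
```

>>> arm_command(series=[[0,0,-0.03,0],[0,0,-0.07,0],[0,0,-0.11,0],[0,0,-0.12,0],[0,0,-0.12,0]])

```text
time: 23.95
ee_pos: [0.6552, 0.0766, 0.2023]
tcp_rot: [179.8, -0.0, 90.0]
wrist_force: [0.0, 0.4, -1.5]
opening: 0.0448
grasp_force: 0.0
```

>>> arm_command(series=[[-0.03,-0.015,0,0],[-0.07,-0.035,0,0],[-0.11,-0.055,0,0],[-0.15,-0.075,0,0],[-0.19,-0.095,0,0]])

```text
time: 24.45
ee_pos: [0.5577, -0.1147, 0.198]
tcp_rot: [-179.8, -0.0, 90.0]
wrist_force: [0.4, -0.2, -0.0]
opening: 0.0452
grasp_force: 0.0
```

>>> arm_command(series=[[-0.04,-0.02,0,0],[-0.08,-0.04,0,0],[-0.12,-0.06,0,0],[-0.16,-0.08,0,0],[-0.189,-0.092,0,0]])

```text
time: 24.95
ee_pos: [0.4653, -0.3043, 0.1982]
tcp_rot: [-179.9, -0.1, 89.9]
wrist_force: [0.6, 0.6, 0.3]
opening: 0.0451
grasp_force: 0.0
```

>>> arm_command(series=[[0,0,0,0],[0,0,0,0],[0,0,0,0],[0,0,0,0],[0,0,0,0]])

```text
time: 25.45
ee_pos: [0.4678, -0.3017, 0.2001]
tcp_rot: [-180.0, -0.0, 90.1]
wrist_force: [0.8, -0.1, 0.3]
opening: 0.0448
grasp_force: 0.0
```

```bash
python3 look.py w9
```

```text
25.5 [ 0.4678 -0.3018  0.2002] [-180.     -0.     90.07] 0.04513644704253604 0.0
saw64 [258. 170.] 0.74 [ 0.4697 -0.3016  0.    ]
disc1 [255. 170.] 0.5 [ 0.4668 -0.2981  0.018 ]
```

View pics/w9.png

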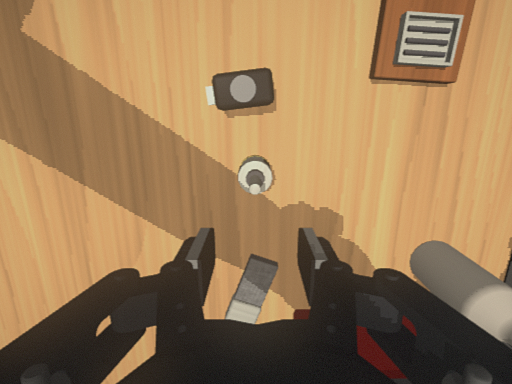

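saw38 is directly below, with its cup at (256,176) and shank top at (255,189). That puts it at about (0.468, -0.301).

>>> arm_command(series=[[0,0,0.035,0],[0,0,0.075,0],[0,0,0.115,0],[0,0,0.137,0],[0,0,0.142,0]])

```text
time: 26.15
ee_pos: [0.4659, -0.3015, 0.0553]
tcp_rot: [-179.8, -0.1, 90.0]
wrist_force: [0.0, -0.0, 0.5]
opening: 0.0453
grasp_force: 0.0
```

>>> arm_command(series=[[0,0,0,0],[0,0,0,0],[0,0,0,0],[0,0,0,0],[0,0,0,0]], hand=0.0)

```text
time: 26.65
ee_pos: [0.4682, -0.303, 0.06]
tcp_rot: [179.9, 0.1, 90.0]
wrist_force: [-0.3, 1.2, 6.5]
opening: 0.0091
grasp_force: 58.8
```

>>> arm_command(series=[[0,0,0,0],[0,0,0,0],[0,0,0,0],[0,0,0,0],[0,0,0,0]])

```text
time: 27.15
ee_pos: [0.4682, -0.3031, 0.06]
tcp_rot: [179.9, 0.1, 90.0]
wrist_force: [-0.8, 0.9, 7.2]
opening: 0.0092
grasp_force: 58.8
```

>>> arm_command(series=[[0,0,-0.02,0],[0,0,-0.05,0],[0,0,-0.09,0],[0,0,-0.13,0],[0,0,-0.15,0]])

```text
time: 27.65
ee_pos: [0.4679, -0.3029, 0.2125]
tcp_rot: [179.8, 0.1, 90.0]
wrist_force: [0.8, -1.1, -0.5]
opening: 0.0086
grasp_force: 58.6
```

>>> arm_command(series=[[0.025,0.015,0,0],[0.06,0.035,0,0],[0.1,0.06,0,0],[0.14,0.085,0,0],[0.18,0.11,0,0]])

```text
time: 28.15
ee_pos: [0.5781, -0.1209, 0.2088]
tcp_rot: [180.0, 0.0, 90.0]
wrist_force: [0.1, -0.5, -0.9]
opening: 0.009
grasp_force: 58.6
```

>>> arm_command(series=[[0.04,0.025,0,0],[0.08,0.05,0,0],[0.105,0.067,0,0],[0.1165,0.0725,0,0],[0.1165,0.0725,0,0]])

```text
time: 28.65
ee_pos: [0.6502, -0.0047, 0.2079]
tcp_rot: [-180.0, -0.0, 90.1]
wrist_force: [-0.1, -0.6, -0.8]
opening: 0.009
grasp_force: 58.7
```

```bash
python3 look.py w10
```

```text
28.7 [ 0.6497 -0.006   0.2082] [-1.7997e+02  2.0000e-02  9.0050e+01] 0.009253198224783194 58.689395785331726
saw64 [256. 205.] 0.73 [ 0.6504 -0.0525  0.    ]
saw64 [258. 101.] 0.68 [0.6522 0.0769 0.    ]
saw64 [266.  20.] 0.55 [0.6601 0.1623 0.    ]
disc1 [259. 174.] 0.8 [ 0.6533 -0.0079  0.018 ]
```

>>> arm_command(series=[[0,0,0.035,0],[0,0,0.07,0],[0,0,0.098,0],[0,0,0.112,0],[0,0,0.119,0]])

```text
time: 29.35
ee_pos: [0.6491, -0.007, 0.0885]
tcp_rot: [-179.9, 0.0, 89.9]
wrist_force: [0.9, -1.0, -1.5]
opening: 0.009
grasp_force: 58.8
```

>>> arm_command(series=[[0,0,0.003,0],[0,0,0.005,0],[0,0,0.007,0],[0,0,0.008,0],[0,0,0.008,0]])

```text
time: 29.85
ee_pos: [0.6503, -0.006, 0.0821]
tcp_rot: [179.9, 0.0, 90.0]
wrist_force: [0.2, -0.1, 1.8]
opening: 0.0091
grasp_force: 59.2
```

Contact is made. I'll release, lift and back away for a final check.

>>> arm_command(series=[[0,0,0.0005,0],[0,0,0.0005,0],[0,0,0.0005,0],[0,0,0.0005,0],[0,0,0.0005,0]])

```text
time: 30.35
ee_pos: [0.6503, -0.006, 0.0821]
tcp_rot: [179.9, 0.0, 90.0]
wrist_force: [-1.0, 0.2, 5.4]
opening: 0.0092
grasp_force: 59.6
```

>>> arm_command(series=[[0,0,0,0],[0,0,0,0],[0,0,0,0],[0,0,0,0],[0,0,0,0]], hand=0.045)

```text
time: 30.85
ee_pos: [0.6498, -0.006, 0.0806]
tcp_rot: [-180.0, 0.0, 90.0]
wrist_force: [-0.2, -0.9, 0.5]
opening: 0.0448
grasp_force: 0.0
```

>>> arm_command(series=[[0,0,-0.03,0],[0,0,-0.07,0],[0,0,-0.11,0],[0,0,-0.14,0],[0,0,-0.14,0]])

```text
time: 31.35
ee_pos: [0.6512, -0.006, 0.2261]
tcp_rot: [179.6, 0.0, 90.0]
wrist_force: [1.1, 0.2, -0.2]
opening: 0.0451
grasp_force: 0.0
```

>>> arm_command(series=[[0,-0.04,0,0],[0,-0.09,0,0],[0,-0.14,0,0],[0,-0.19,0,0],[0,-0.23,0,0]])

```text
time: 31.85
ee_pos: [0.4172, -0.006, 0.2199]
tcp_rot: [-180.0, 0.0, 90.0]
wrist_force: [-0.2, -0.6, 0.6]
opening: 0.0452
grasp_force: 0.0
```

```bash
python3 - <<'E'
from h import *
bot.camera('top')
c,T=cam('top')
i=c['color'][100:170,150:360]; j=bot.camera('side')['color'][130:260,230:380]
a=cv2.resize(i,(780,260),interpolation=cv2.INTER_CUBIC); b=cv2.resize(j,(375,325),interpolation=cv2.INTER_CUBIC)
o=np.zeros((585,780,3),np.uint8); o[:260]=a; o[260:,:375]=b; cv2.imwrite('pics/fin.png',o)
for d in bot.mark_of('top','saw64'): print('saw',np.round(d['location']),np.round(ray(c,T,d['location'],.022),3))
for d in bot.mark_of('top','disc1'): print('disc',np.round(d['location']),np.round(ray(c,T,d['location'],.018),3))
E
```

```text
saw [237. 129.] [0.659 0.077 0.022]
saw [100. 213.] [0.457 0.395 0.022]
saw [209. 128.] [0.663 0.147 0.022]
saw [102. 263.] [0.341 0.384 0.022]
saw [154. 250.] [0.371 0.269 0.022]
disc [241. 132.] [0.652 0.069 0.018]
disc [203. 130.] [0.66  0.16  0.018]
```

View pics/fin.png

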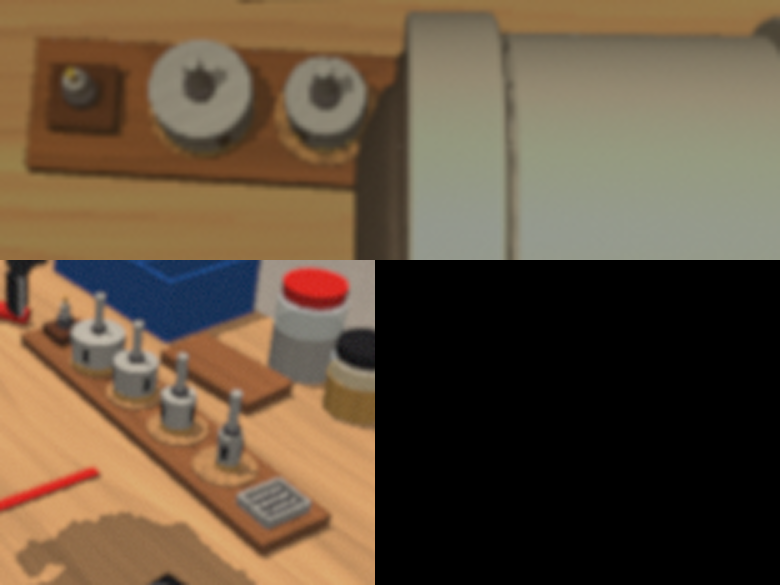

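In the side view all four stand upright and near-centred on their discs: 64 at (98,345), 51 at (136,375), 38 at (178,408) and 26 at (231,445). The arbor is next to the 64 and the tray next to the 26. The fingers are clear, so I'm handing in.

```bash
python3 -c "
from workcell import bot
print(bot.job_done())"
```

```text
the job is handed in; nothing more can be done
None
```

All four hole saws stand upright and free on their cork discs, 64, 51, 38 and 26 mm from the arbor block to the hex-key tray; I handed the job in at about 32 s of the allowed 93 s, and no verdict came back.

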